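# Sort the loose tester parts, then hold the setting blade in the guard window

### The job

Get the folding tester ready for zeroing: first put the loose knobbed weight and the loose clamp jaw each into the bin that already holds one of its kind. Then take the tall setting blade out of its rack, pass its foot end down through the narrow slot of the guard window on top of the tester until the dark line around the blade is level with the window, and finish while still holding it there in the gripper, upright and hanging clear of the floor inside. Do not push the other things on the bench about.

Things in the scene. Friction and masses are not known exactly. Their poses are not given: they have to be found in the camera images.
- weight: loose plain steel weight, a cylinder of 36 mm diameter and 40 mm height with a small knob (10 to 14 mm diameter, 10 mm high) on top, 50 mm overall, about 0.3 kg; it stands on the bench. Origin: centre of its underside, z up
- jaw: loose plain steel clamp jaw, a U-shaped block 50 mm long (its x), 24 mm wide (its y), 22 mm high: the base is 14 mm high, with a lug 16 mm long and 8 mm higher at each end; about 0.15 kg. It lies flat on the bench, lugs up. Origin: centre of its underside
- weight_bin: grey open bin, fixed to the bench, 160 mm (its x) by 130 mm (its y), 40 mm high, walls and floor 4 mm thick. A second knobbed weight, like the loose one (50 mm high), is fixed inside it, centred 50 mm from the bin's middle towards its +x end; the rest of the bin is empty. Origin: centre of its underside
- weight_bin_in (a point): centre of the inner floor of the weight bin; axes as the bin
- jaw_bin: grey open bin of the same form and size, fixed to the bench. A second clamp jaw (22 mm high) is fixed inside it, lying across the bin along its y, centred 55 mm from the bin's middle towards its +x end; the rest is empty. Origin: centre of its underside
- jaw_bin_in (a point): centre of the inner floor of the jaw bin; axes as the bin
- rack: grey rack block fixed to the bench, 90 mm (its x) by 60 mm (its y), 50 mm high; the blade stands in a loose slot (13 by 33 mm, 42 mm deep) centred 25 mm from its middle towards its -x end; two short fixed coupons stick 20 mm up out of its other half (37 and 59 mm from the slot's centre). Origin: centre of its underside
- blade: setting blade: plain flat steel bar 10 mm thick (its x), 30 mm wide (its y), 130 mm long (its z), about 0.2 kg. Stands upright in the rack, foot 8 mm and top 138 mm above the bench; a dark line runs round it 55 mm above the foot, a dark dot marks the foot end. Origin: centre of its foot face. Pinch the two flat faces; either face may point forward in the slot
- blade_line (a point): centre of the blade at the dark line, 55 mm above its foot; axes as the blade
- tester: the tester's guarded head, fixed to the bench: white housing 160 by 160 mm with a black top 110 mm above the bench and a square 70 mm aluminium guard window let flush into the middle of the top. Hollow: inside, its floor is 100 mm below the top. Origin: centre of its underside, axes along its sides; the steel disc on its front points to its -x
- slot (a point): centre of the slot's mouth, in the upper face of the guard window, 110 mm above the bench; axes as the tester. The slot runs vertically through the 12 mm thick window and is 12 mm along its x and 32 mm along its y (blade plus 2 mm), with a 1.5 mm chamfer at the mouth
- screwdriver: bystander: screwdriver with a black handle, 170 mm long, lying along its x; leave it
- beaker: bystander: glass cup, 60 mm diameter, 70 mm high, origin at the centre of its underside; leave it
- core: bystander: cardboard roll core, 56 mm diameter, 25 mm high, origin at the centre of its underside; leave it
- jar: bystander: closed jar, 50 mm diameter, 60 mm high, origin at the centre of its underside; leave it
- wrench: bystander: steel wrench, 150 mm long, lying along its x; leave it
- punch_block: bystander: dark steel block 60 by 40 by 30 mm, origin at the centre of its underside; leave it
Not all that is in view belongs to the job. Leave any blue or orange look-alike of the weight alone. What is shaped like the jaw_bin but pink is not meant.

How it is judged:
By the outcome, as a careful person would: the job done as asked, in the order asked, and still so for the second after the job is handed in, while the arm keeps its last pose, push and grip.
It also fails if it takes over 64 s, if anything falls off the work surface, if the arm or the gripper's body presses on something with over 40 N, if the wrist force passes 120 N, or if a joint passes its speed limit or range.

### The arm

A 6-joint arm with a two-finger parallel gripper is mounted at the origin on the work surface. World frame = base frame: x ahead of the robot, y to its left, z up, the work surface at z = 0. Lengths are in mm, angles in rad, forces in N, time in s.
With the tool pointing down it reaches from about 400 to 925 mm from the base axis. Payload 12.5 kg.
Tool frame: the origin (TCP) lies between the finger pads; the fingertips stand 11 mm ahead of it and the grasp point (between the pads) lies 8 mm behind it (env.tip_extent is the distance from the TCP to the fingertips, in mm); x points along the fingers, z is the direction in which the jaws open and shut, and the axes are right-handed (so a half turn about x gives the same grasp; the last joint's range is limited). The gripper opens to 95 mm and grips with 3 to 60 N. Pads are 20 mm wide; open, the fingers measure 119 mm over their backs; the gripper's body (75 mm by 180 mm) begins 59 mm behind the grasp point.
Start: joints at [-1.404, 0.491, 1.559, -0, 1.092, -0.106], TCP at [168.416, -601.898, 225.661] pointing down, gripper open.
Joint ranges: [-3.1, 3.1], [-0.84, 2.19], [0.05, 2.79], [-1.13, 4.28], [0.06, 2.93], [-2.69, 2.69]. Speed limits (rad/s): [2.22, 2.22, 2.79, 3.14, 3.14, 3.14].

### API

Orientations are given as [roll, pitch, yaw] about the fixed x, y, z axes, in that order (R = Rz(yaw) Ry(pitch) Rx(roll)).
In Python, from cell import status, imaging, env gives the robot as it stands. The module is installed in compiled form; this text tells all that it offers.
- The arm moves only by the tool apply_moves, never from a script. Its argument "increments" is a list of rows, each a list of 5 numbers: the closure, from 0 (fully open) to 1 (shut), then the shift along the tool's x, y, z in mm, then the turn about the tool's x in degrees. A call has 1 to 10 rows; each row shifts and turns the commanded pose from where the row before left it, along the tool's axes as they then stand; what a row does not reach is not made up. A row lasts 1/10 s, in which the tool goes at most 50 mm and 8.59 degrees, less where a joint would pass 70% of its speed; a pose out of reach is approached as far as the arm can. A call with a gripper value outside its range is refused whole. The fingers move at their own pace and stop on an object; the grip force is fixed at half the most. Time passes only in rows, so rows that do not move let the fingers close. It gives the time, the measured TCP pose, the force and the opening at its end, in the units of the state.
- status.state(): the state, without advancing time (a new reading comes with each control period).
- imaging.read_camera(name): name is "scene" or "top"; returns a dict with "pixels" (420x560x3 uint8, red, green, blue), "fovy" (degrees; the focal length in pixels is half the picture's height over the tangent of half this angle, whatever the lens; pixels are square), "cx", "cy" (the principal point, pixels), "R" (3x3) and "t" (3): a world point X has camera coordinates R X + t. Camera axes: x right, y down, z forward; pixel columns grow to the right and rows downward; lengths in mm; the calibration is good to about 2 mm. A picture is of the moment at which its call begins. There is no depth.
- env.job_done(): hands the job in, once; it reports no verdict.
The state is a dict: "t": time; "joints": joint angles; "qvel": joint speeds; "tau": joint torques, N m; "eef_pos": TCP position; "tcp_rot": TCP orientation; "ft_force": force on the tool from outside, world axes, zero at the start; "moment": the same for the moment, N m; "opening": opening from 0.0 (shut) to 1.0 (fully open).
Only numpy, scipy, OpenCV 4.12 (cv2) and the standard library are available. Lean on these libraries where they do the work, as an engineer would, in place of code of your own. Each camera call takes 0.05 s, during which the arm holds its last target. There are 200 camera calls.

## Working session

There is one attempt and no reset: what is moved stays moved. The work goes in short steps, Python scripts to look and compute and a tool call to move; the robot and the scene stay as the last step left them, time stands still between calls to the robot, and variables do not carry over. Pictures are saved under pics/ and viewed, about 8 in all and at most 12, crops included, and the job is handed in when it is done.

Besides the shell and the picture viewer there is one more tool, called after ">>>" as name(argument=value, ...) on one line, values as JSON. apply_moves: Moves the arm, as the interface text tells. Its arguments: {"type":"object","properties":{"increments":{"type":"array"}},"required":["increments"]}

```bash
mkdir -p pics; cat > h.py <<'E'
import numpy as np, cv2
from cell import status, imaging, env
def K(c):
    f=c["pixels"].shape[0]/2/np.tan(np.radians(c["fovy"])/2); return f
def snap(n,fn=None):
    c=imaging.read_camera(n)
    if fn: cv2.imwrite(fn,cv2.cvtColor(c["pixels"],cv2.COLOR_RGB2BGR))
    np.savez(f"{n}.npz",**c); return c
def load(n): return dict(np.load(f"{n}.npz"))
def w(c,u,v,z):
    d=np.array([(u-c["cx"])/K(c),(v-c["cy"])/K(c),1]); R=np.array(c["R"]); o=-R.T@c["t"]; d=R.T@d
    return np.round(o+d*(z-o[2])/d[2],1)
def px(c,X):
    p=np.array(c["R"])@np.array(X,float)+c["t"]; return np.round([c["cx"]+K(c)*p[0]/p[2],c["cy"]+K(c)*p[1]/p[2]],1)
def crop(c,u0,v0,u1,v1,s,fn):
    im=cv2.resize(c["pixels"][v0:v1,u0:u1],None,fx=s,fy=s,interpolation=cv2.INTER_CUBIC); cv2.imwrite(fn,cv2.cvtColor(im,cv2.COLOR_RGB2BGR))
E
python3 - <<'E'
from h import *
for n in("scene","top"):
    c=snap(n,f"pics/{n}0.png"); print(n,c["fovy"],c["cx"],c["cy"],np.round(-np.array(c["R"]).T@c["t"]),np.round(c["R"],3).tolist())
print(status.state(),env.tip_extent)
E
```

```text
scene 45.665395529132645 280.85105396446613 209.8607134673316 [1279.  188. 1408.] [[-0.316, 0.949, 0.001], [0.81, 0.271, -0.52], [-0.494, -0.163, -0.854]]
top 48.142439387964714 278.6540437459857 210.54643937515732 [ 273.  -63. 1694.] [[-0.02, -1.0, 0.018], [-0.99, 0.017, -0.137], [0.137, -0.021, -0.99]]
{'t': 0.1, 'joints': array([-1.40360249e+00,  4.91486445e-01,  1.55940161e+00, -1.09286688e-07,
        1.09166409e+00, -1.05565807e-01]), 'qvel': array([ 3.73476723e-05, -1.05791799e-03, -2.69835475e-03, -1.01972822e-04,
        4.00470908e-04, -1.57563599e-03]), 'tau': array([ 2.27859397e-03, -6.13620329e+01, -2.58606756e+01,  6.93182275e-02,
        4.70110809e-02, -3.86137253e-05]), 'eef_pos': array([ 168.37754677, -601.68296266,  225.12363132]), 'tcp_rot': array([3.03612787, 1.56983684, 1.73809124]), 'ft_force': array([-0.07907725,  0.96875398, -0.56292337]), 'moment': array([-0.00862951,  0.02404426,  0.00425567]), 'opening': 1.0007397693516216} 11.0
```

View pics/top0.png

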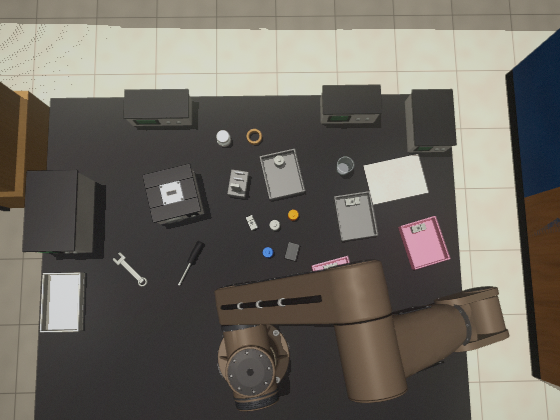

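View pics/scene0.png

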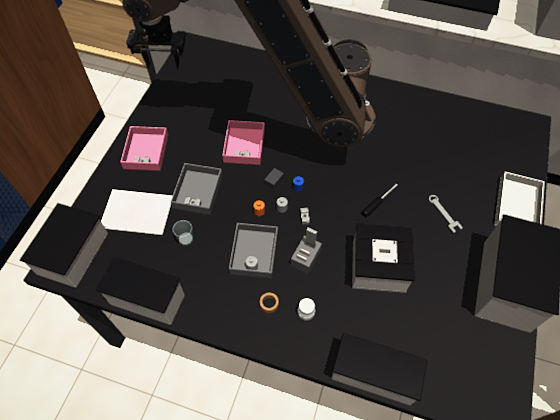

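Top view: the candidates for the weight are grey (275,225), orange (293,214) and blue (268,252). The grey one is plain steel, so it fits. The loose jaw is at (252,222), the rack and blade at (238,183), the weight bin at (283,174), the grey jaw bin at (355,216) and the tester at (173,194). The pink bins are not meant. I'll enlarge to confirm.

```bash
python3 - <<'E'
from h import *
crop(load("top"),140,145,300,265,5,"pics/t1.png")
crop(load("scene"),225,165,425,300,4,"pics/s1.png")
E
```

```text
(no output)
```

View pics/t1.png

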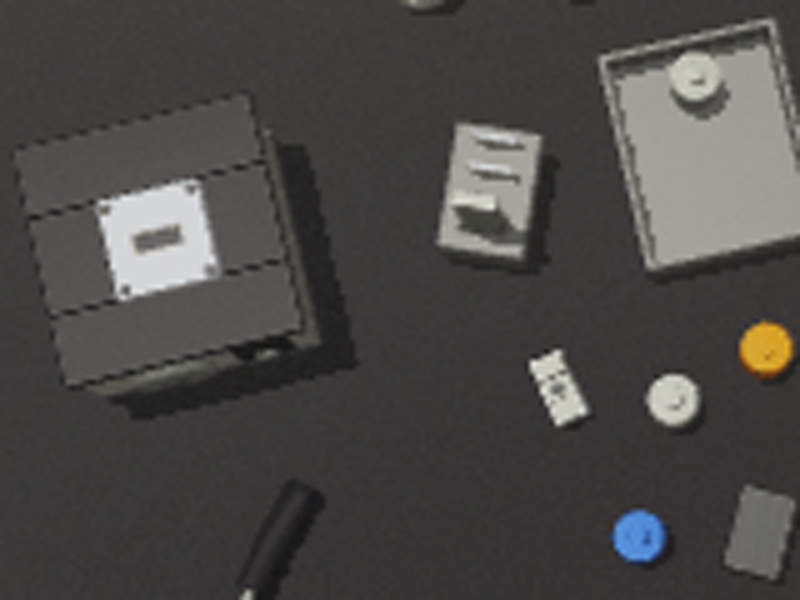

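View pics/s1.png

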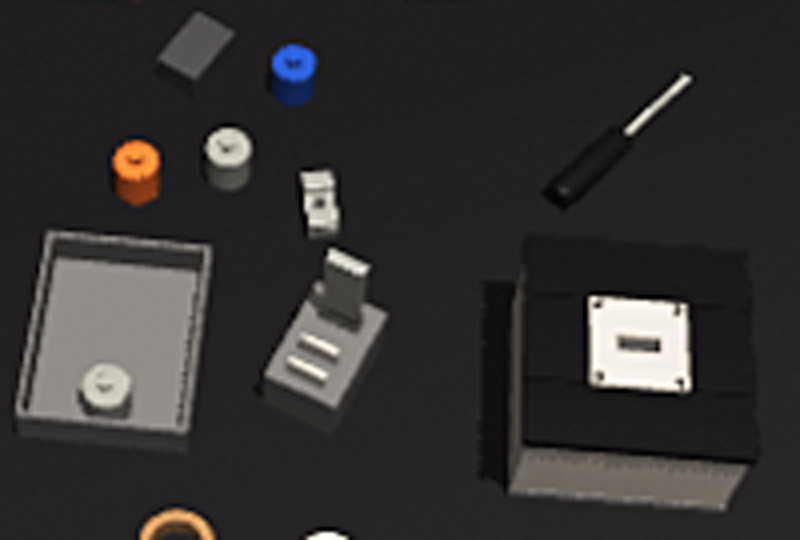

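The crops confirm it: the steel weight is at t1 (674,400) / s1 (229,149), and the look-alikes are orange and blue. The jaw is at t1 (560,388), the blade top at t1 (477,203) / s1 (347,262), and the slot at t1 (159,238) / s1 (639,345).

```bash
cat > m.py <<'E'
from h import *
T=load("top");S=load("scene")
def t(p,z): return w(T,(p[0]+.5)/5-.5+140,(p[1]+.5)/5-.5+145,z)
def s(p,z): return w(S,(p[0]+.5)/4-.5+225,(p[1]+.5)/4-.5+165,z)
E
python3 - <<'E'
from m import *
def both(n,a,b,z):
    a=np.array(a,float).reshape(-1,2);b=np.array(b,float).reshape(-1,2)
    for p,q in zip(a,b): 
        print(n,z,"top",t(p,z)[:2],"scene",s(q,z)[:2])
both("weight",(674,400),(229,149),40)
both("jawc",[(529,362),(561,349),(590,413),(562,428),(560,388)],[(331,170),(302,173),(307,236),(340,228),(320,202)],22)
both("blade",(477,203),(347,262),138)
both("slot",(159,238),(639,345),110)
both("win",[(98,201),(200,180),(219,273),(118,299)],[(692,391),(589,386),(588,296),(690,298)],110)
both("hous",[(15,150),(250,95),(303,328),(68,386)],[(757,460),(522,444),(526,236),(748,252)],110)
both("wbin",[(598,58),(773,18),(649,272)],[(188,434),(16,424),(212,245)],40)
both("wfix",(697,75),(105,384),44)
both("rack",[(458,123),(543,134),(525,262),(438,248)],[(338,408),(265,386),(318,285),(387,317)],50)
for p,q in [((335,196),(212,212)),((370,192),(172,205)),((377,236),(185,165)),((342,240),(221,170))]: print("jbin",w(T,*p,40),w(S,*q,40))
print("jbin fixed",w(T,352,202,26),w(S,193,201,26))
E
```

```text
weight 40 top [451.2 -81.3] scene [457.9 -80.7]
jawc 22 top [482.4  21.8] scene [440.    1.2]
jawc 22 top [491.4  -1.2] scene [450.2 -20.4]
jawc 22 top [444.9 -21.3] scene [505.5   0.9]
jawc 22 top [434.5  -1.2] scene [490.   23.9]
jawc 22 top [ 4.632e+02 -1.000e-01] scene [471.9   1.6]
blade 138 top [576.1  49.8] scene [581.8  50.6]
slot 110 top [560.8 268.3] scene [565.3 268.3]
win 110 top [587.1 310.1] scene [589.4 312.2]
win 110 top [600.6 240.9] scene [608.9 241.3]
win 110 top [536.  227.4] scene [537.6 224.1]
win 110 top [519.2 295.5] scene [515.5 295.7]
hous 110 top [623.5 367.1] scene [627.5 366.2]
hous 110 top [659.6 207.2] scene [668.  206.6]
hous 110 top [497.2 170.3] scene [502.6 168.5]
hous 110 top [460.4 328.3] scene [463.5 328.9]
wbin 40 top [700.3 -31. ] scene [706.  -30.5]
wbin 40 top [ 728.1 -158.1] scene [ 739.  -155.1]
wbin 40 top [543.3 -65.1] scene [547.  -65.2]
wfix 44 top [ 685.6 -102.1] scene [ 688.7 -102.5]
rack 50 top [651.6  69.3] scene [654.9  70.3]
rack 50 top [642.6   8.8] scene [654.9  13.2]
rack 50 top [550.3  22.5] scene [560.1  25.7]
rack 50 top [561.3  84. ] scene [569.9  83.9]
jbin [ 550.2 -299.8   40. ] [ 565.2 -280.9   40. ]
jbin [ 562.7 -426.1   40. ] [ 581.7 -413.5   40. ]
jbin [ 404.3 -443.7   40. ] [ 421.6 -439.5   40. ]
jbin [ 392.4 -318.9   40. ] [ 402.3 -315.7   40. ]
jbin fixed [ 529.7 -362.4   26. ] [ 538.6 -360.9   26. ]
```

```bash
cat > go.py <<'E'
import sys
from h import *
from scipy.spatial.transform import Rotation as Ro
def go(x,y,z,yaw):
    "yaw: opening direction, deg"
    s=status.state(); R=Ro.from_euler("xyz",s["tcp_rot"]).as_matrix(); p=s["eef_pos"]
    a=np.degrees(np.arctan2(R[1,2],R[0,2])); print("pos",p.round(1),"open dir",a.round(2),"tilt",R[:,0].round(3),"open mm",round(95*s["opening"],1),"F",s["ft_force"].round(1),"t",s["t"],"j6",s["joints"][5].round(2))
    d=(yaw-a+90)%180-90; turn=-d
    R2=R@Ro.from_euler("x",turn,degrees=True).as_matrix(); v=np.array([x,y,z])-p
    print("turn",turn.round(2),"then shift (tool)",(R2.T@v).round(1),"| before-turn axes",(R.T@v).round(1))
if __name__=="__main__": go(*map(float,sys.argv[1:]))
E
python3 go.py 454.5 -81 120 12
```

```text
pos [ 168.4 -601.7  225.1] open dir -74.37 tilt [-0.     0.001 -1.   ] open mm 95.1 F [-0.1  1.  -0.6] t 0.1 j6 -0.11
turn -86.37 then shift (tool) [105.6 449.7 388.1] | before-turn axes [ 105.6  415.8 -424.3]
```

>>> apply_moves(increments=[[0.39,0,0,0,-8],[0.39,0,0,0,-8],[0.39,0,0,0,-8],[0.39,0,0,0,-8],[0.39,0,0,0,-8],[0.39,0,0,0,-8],[0.39,0,0,0,-8],[0.39,0,0,0,-8],[0.39,0,0,0,-8],[0.39,0,0,0,-8]])

```text
t: 1.1
eef_pos: [168.4, -601.7, 225.3]
tcp_rot: [1.631, 1.57, 1.736]
ft_force: [-0.3, -0.7, -0.3]
opening: 0.609
```

>>> apply_moves(increments=[[0.39,0,0,0,-6.4],[0.39,5,30,26,0],[0.39,5,30,26,0],[0.39,5,30,26,0],[0.39,5,30,26,0],[0.39,5,30,26,0],[0.39,5,30,26,0],[0.39,5,30,26,0],[0.39,5,30,26,0],[0.39,5,30,26,0]])

```text
t: 2.1
eef_pos: [341.4, -287.6, 180.4]
tcp_rot: [2.568, 1.571, 2.778]
ft_force: [0.8, -1.0, 0.6]
opening: 0.61
```

```bash
python3 go.py 454.5 -81 120 12
```

```text
pos [ 341.4 -287.6  180.4] open dir 12.01 tilt [-0.  0. -1.] open mm 57.9 F [ 0.8 -1.   0.6] t 2.1 j6 -1.06
turn 0.01 then shift (tool) [ 60.4 178.5 153.6] | before-turn axes [ 60.4 178.5 153.6]
```

>>> apply_moves(increments=[[0.39,10,30,26,0],[0.39,10,30,26,0],[0.39,10,30,26,0],[0.39,10,30,26,0],[0.39,10,30,26,0],[0.39,10,28.5,23.6,0],[0.39,0,0,0,0],[0.39,0,0,0,0]])

```text
t: 2.9
eef_pos: [453.9, -81.8, 120.3]
tcp_rot: [2.774, 1.57, 2.986]
ft_force: [-1.0, -0.5, -0.1]
opening: 0.609
```

```bash
python3 - <<'E'
from m import *
c=snap("scene");s_=status.state();p=s_["eef_pos"]
print(p,px(c,p-[0,0,11]),px(c,[454.5,-81,40]))
crop(c,225,130,345,230,6,"pics/s2.png")
E
python3 go.py 454.5 -81 20 12
```

```text
[453.84156606 -82.58169974 120.53640998] [281.8 188.8] [282.1 201. ]
pos [453.8 -82.6 120.5] open dir 12.07 tilt [-0. -0. -1.] open mm 57.9 F [-0.3 -0.   0.8] t 2.95 j6 -0.53
turn 0.07 then shift (tool) [100.5   1.4   1. ] | before-turn axes [100.5   1.4   1. ]
```

View pics/s2.png

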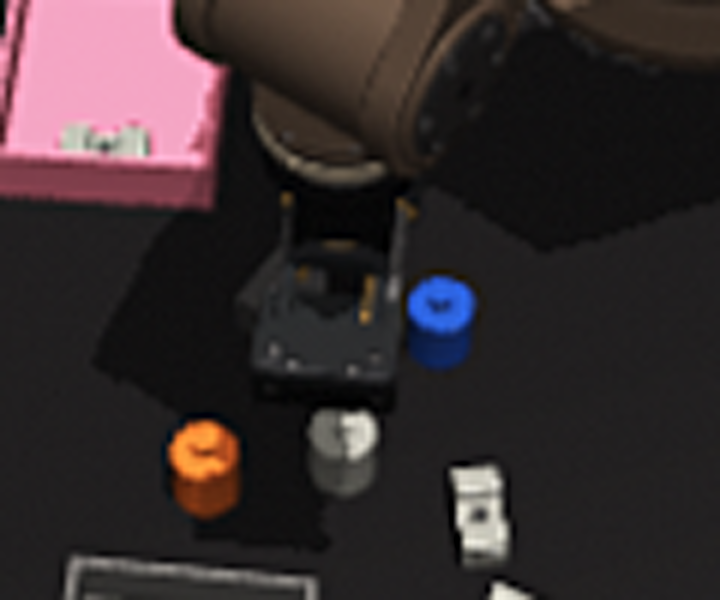

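The picture shows the gripper over the steel weight at about (343,430) in the crop, and it agrees with the measurement. I'll go down and grasp.

>>> apply_moves(increments=[[0.39,25,0.5,0.5,0],[0.39,25,0.5,0.5,0],[0.39,25,0,0,0],[0.39,15,0,0,0],[0.39,10,0,0,0],[0.39,0,0,0,0]])

```text
t: 3.55
eef_pos: [454.3, -82.0, 20.0]
tcp_rot: [2.684, 1.569, 2.892]
ft_force: [-0.4, -0.3, 0.5]
opening: 0.609
```

>>> apply_moves(increments=[[0.85,0,0,0,0],[0.85,0,0,0,0],[0.85,0,0,0,0],[0.85,0,0,0,0],[0.85,0,0,0,0],[0.85,0,0,0,0],[0.85,-15,0,0,0],[0.85,-30,0,0,0],[0.85,-35,0,0,0],[0.85,0,0,0,0]])

```text
t: 4.55
eef_pos: [456.1, -81.6, 103.8]
tcp_rot: [-0.54, 1.565, -0.329]
ft_force: [-0.1, -0.6, -5.0]
opening: 0.36
```

```bash
python3 - <<'E'
from m import *
c=snap("scene");d=snap("top");s_=status.state();p=s_["eef_pos"]
W=p.copy();W[2]=p[2]-20+40
print(p,px(c,W),px(d,W))
a=cv2.resize(c["pixels"][150:240,230:340],None,fx=6,fy=6,interpolation=cv2.INTER_CUBIC)
cv2.imwrite("pics/s3.png",cv2.cvtColor(a,cv2.COLOR_RGB2BGR))
E
python3 go.py 619.5 -115.5 95 12
```

```text
[454.76540385 -81.22574912 100.74901631] [282.1 187.1] [274.6 221. ]
pos [454.8 -81.2 100.7] open dir 12.04 tilt [ 0.001 -0.    -1.   ] open mm 34.8 F [-0.5  0.2 -3. ] t 4.65 j6 -0.53
turn 0.04 then shift (tool) [  6.  -67.8 154. ] | before-turn axes [  6.  -67.9 154. ]
```

View pics/s3.png

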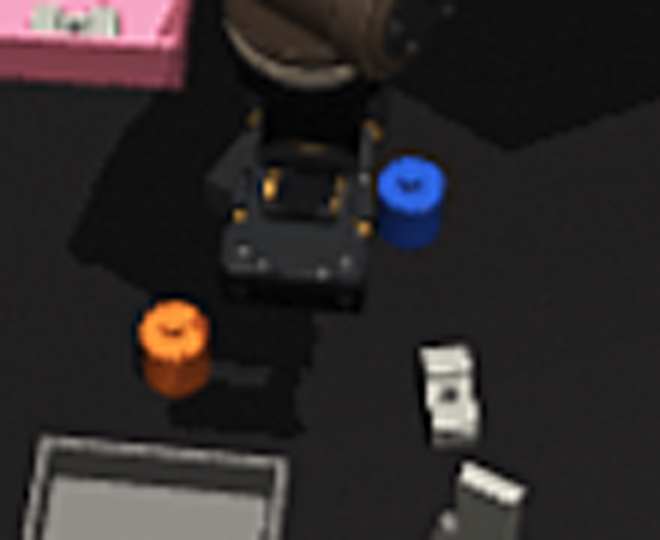

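>>> apply_moves(increments=[[0.85,1,-14,31,0],[0.85,1,-14,31,0],[0.85,1,-14,31,0],[0.85,1,-14,31,0],[0.85,2,-12,30,0],[0.85,0,0,0,0],[0.85,25,0,0,0],[0.85,25,0,0,0],[0.85,0,0,0,0],[0.85,0,0,0,0]])

```text
t: 5.65
eef_pos: [618.8, -115.5, 43.6]
tcp_rot: [2.68, 1.568, 2.89]
ft_force: [1.4, 0.1, -3.2]
opening: 0.366
```

```bash
python3 go.py 619.5 -115.5 25 12
```

```text
pos [ 618.8 -115.5   43.6] open dir 12.03 tilt [-0.003  0.001 -1.   ] open mm 34.8 F [ 1.4  0.1 -3.2] t 5.65 j6 -0.5
turn 0.03 then shift (tool) [18.6 -0.2  0.7] | before-turn axes [18.6 -0.2  0.7]
```

>>> apply_moves(increments=[[0.85,9,0,0,0],[0.85,6,0,0,0],[0.85,3,0,0,0],[0.85,0,0,0,0],[0.85,0,0,0,0]])

```text
t: 6.15
eef_pos: [619.7, -115.7, 26.8]
tcp_rot: [-0.797, 1.57, -0.587]
ft_force: [-0.2, -0.0, -4.9]
opening: 0.363
```

>>> apply_moves(increments=[[0.47,0,0,0,0],[0.47,0,0,0,0],[0.47,0,0,0,0],[0.47,-10,0,0,0],[0.47,-30,0,0,0],[0.47,-40,0,0,0],[0.47,0,0,0,0],[0.47,0,0,0,0]])

```text
t: 6.95
eef_pos: [619.9, -115.8, 108.0]
tcp_rot: [-0.541, 1.568, -0.331]
ft_force: [-0.4, 0.4, -1.4]
opening: 0.528
```

```bash
python3 go.py 467.5 0.8 105 113.3
```

```text
pos [ 619.9 -115.8  108. ] open dir 12.03 tilt [ 0.002 -0.001 -1.   ] open mm 50.2 F [-0.4  0.4 -1.4] t 6.95 j6 -0.5
turn 78.73 then shift (tool) [   2.6  -93.8 -167.3] | before-turn axes [   2.6  145.8 -124.7]
```

>>> apply_moves(increments=[[0.47,0,29,-25,0],[0.47,0,29,-25,0],[0.47,0,29,-25,0],[0.47,0,29,-25,0],[0.47,2.5,29.8,-24.7,0],[0.47,0,0,0,8],[0.47,0,0,0,8],[0.47,0,0,0,8],[0.47,0,0,0,8],[0.47,0,0,0,8]])

```text
t: 7.95
eef_pos: [466.7, 1.0, 103.3]
tcp_rot: [-2.742, 1.569, 3.047]
ft_force: [-0.1, 0.8, 0.3]
opening: 0.531
```

>>> apply_moves(increments=[[0.47,0,0,0,8],[0.47,0,0,0,8],[0.47,0,0,0,8],[0.47,0,0,0,8],[0.47,0,0,0,6.7],[0.47,0,0,0,0],[0.47,0,0,0,0]])

```text
t: 8.65
eef_pos: [466.9, 0.9, 103.6]
tcp_rot: [-2.039, 1.57, 3.084]
ft_force: [0.3, 0.1, 0.2]
opening: 0.53
```

```bash
python3 - <<'E'
from m import *
c=snap("scene")
a=cv2.resize(c["pixels"][165:285,225:345],None,fx=5,fy=5,interpolation=cv2.INTER_CUBIC)
cv2.imwrite("pics/s4.png",cv2.cvtColor(a,cv2.COLOR_RGB2BGR))
E
python3 go.py 467.5 0.8 15 113.3
```

```text
pos [467.    1.  103.7] open dir -66.48 tilt [-0.001  0.    -1.   ] open mm 50.2 F [ 0.4 -0.5 -0.2] t 8.7 j6 1.02
turn 0.22 then shift (tool) [88.7  0.5  0.4] | before-turn axes [88.7  0.5  0.4]
```

View pics/s4.png

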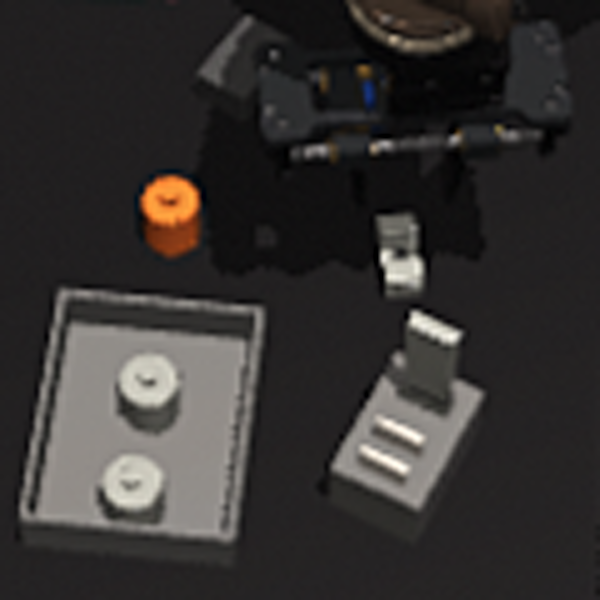

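The weight stands upright in its bin at crop (149,380), beside the fixed one at (134,485). I'll check the calibration from it and pick the jaw.

>>> apply_moves(increments=[[0.47,25,0.5,0.4,0.2],[0.47,25,0,0,0],[0.47,20,0,0,0],[0.47,12,0,0,0],[0.47,6.5,0,0,0],[0.47,0,0,0,0],[0.47,0,0,0,0]])

```text
t: 9.4
eef_pos: [468.0, 0.7, 15.9]
tcp_rot: [0.732, 1.571, -0.434]
ft_force: [-0.2, 0.5, 0.7]
opening: 0.529
```

>>> apply_moves(increments=[[0.95,0,0,0,0],[0.95,0,0,0,0],[0.95,0,0,0,0],[0.95,0,0,0,0],[0.95,0,0,0,0],[0.95,0,0,0,0],[0.95,-15,0,0,0],[0.95,-30,0,0,0],[0.95,-40,0,0,0],[0.95,0,0,0,0]])

```text
t: 10.4
eef_pos: [469.4, 0.6, 104.1]
tcp_rot: [1.013, 1.565, -0.154]
ft_force: [0.7, 0.5, -0.5]
opening: 0.25
```

```bash
python3 - <<'E'
from m import *
c=snap("scene"); print(w(c,254.4,240.6,44))
s1=cv2.resize(c["pixels"][150:230,160:240],None,fx=5,fy=5,interpolation=cv2.INTER_CUBIC)
d=snap("top"); s2=cv2.resize(d["pixels"][175:255,320:400],None,fx=5,fy=5,interpolation=cv2.INTER_CUBIC)
a=np.hstack([s1,s2]); cv2.imwrite("pics/jb.png",cv2.cvtColor(a,cv2.COLOR_RGB2BGR))
E
python3 go.py 465 -370 100 8
```

```text
[ 621.3 -115.8   44. ]
pos [468.    0.7 100.9] open dir -66.87 tilt [ 0.002 -0.    -1.   ] open mm 23.7 F [-0.9  0.5 -1.8] t 10.5 j6 1.03
turn -74.87 then shift (tool) [   1.  -366.7  -54.5] | before-turn axes [   1.  -148.4  339.8]
```

View pics/jb.png

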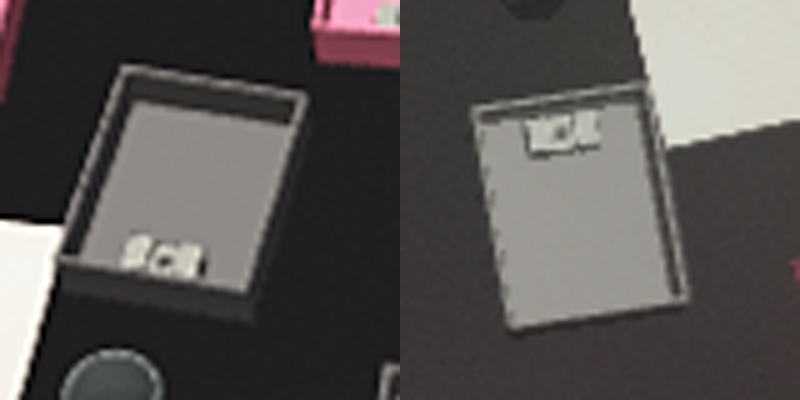

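The grey jaw bin, with the fixed jaw at its far end, has its centre at crop left (186,180) and right (580,204).

```bash
python3 - <<'E'
from m import *
f=lambda p,o:[(p[0]+.5)/5-.5+o[0],(p[1]+.5)/5-.5+o[1]]
A=np.array([w(S,*f(p,(160,150)),40) for p in [(125,66),(307,94),(253,297),(60,260)]])
B=np.array([w(T,*f(p,(320,175)),40) for p in [(110,328),(288,298),(248,85),(72,105)]])
print(A.tolist(),A.mean(0));print(B.tolist(),B.mean(0))
E
```

```text
[[413.5, -444.6, 40.0], [396.1, -318.2, 40.0], [556.6, -290.7, 40.0], [570.3, -420.3, 40.0]] [ 484.125 -368.45    40.   ]
[[391.7, -317.5, 40.0], [410.6, -444.7, 40.0], [564.2, -423.3, 40.0], [551.7, -296.3, 40.0]] [ 479.55 -370.45   40.  ]
```

```bash
python3 go.py 462 -372.5 100 8.5
```

```text
pos [468.    0.7 100.9] open dir -66.87 tilt [ 0.002 -0.    -1.   ] open mm 23.7 F [-0.9  0.5 -1.8] t 10.5 j6 1.03
turn -75.37 then shift (tool) [   1.  -368.2  -61.1] | before-turn axes [   1.  -152.1  340.9]
```

>>> apply_moves(increments=[[0.95,0,-15.2,34.1,0],[0.95,0,-15.2,34.1,0],[0.95,0,-15.2,34.1,0],[0.95,0,-15.2,34.1,0],[0.95,0,-15.2,34.1,0],[0.95,0,-15.2,34.1,0],[0.95,0,-15.2,34.1,0],[0.95,0,-15.2,34.1,0],[0.95,0,-15.2,34.1,0],[0.95,0,-15.2,34.1,0]])

```text
t: 11.5
eef_pos: [461.2, -373.7, 98.5]
tcp_rot: [-2.75, 1.568, 2.366]
ft_force: [-0.3, 0.1, -1.7]
opening: 0.245
```

>>> apply_moves(increments=[[0.95,0,0,0,-8],[0.95,0,0,0,-8],[0.95,0,0,0,-8],[0.95,0,0,0,-8],[0.95,0,0,0,-8],[0.95,0,0,0,-8],[0.95,0,0,0,-8],[0.95,0,0,0,-8],[0.95,0,0,0,-8],[0.95,0,0,0,-3.4]])

```text
t: 12.5
eef_pos: [461.4, -372.0, 98.4]
tcp_rot: [2.227, 1.568, 2.381]
ft_force: [-0.3, -0.2, -0.7]
opening: 0.248
```

```bash
python3 go.py 462 -372.5 21 8.5
```

```text
pos [ 461.4 -372.    98.4] open dir 8.83 tilt [-0.002  0.002 -1.   ] open mm 23.6 F [-0.3 -0.2 -0.7] t 12.5 j6 -0.94
turn 0.33 then shift (tool) [77.4 -0.7  0.6] | before-turn axes [77.4 -0.7  0.6]
```

>>> apply_moves(increments=[[0.95,25,0,0,0],[0.95,25,0,0,0],[0.95,15,0,0,0],[0.95,8,0,0,0],[0.95,3.5,0,0,0],[0.95,0,0,0,0],[0.95,0,0,0,0]])

```text
t: 13.2
eef_pos: [462.3, -372.8, 24.8]
tcp_rot: [-0.974, 1.57, -0.825]
ft_force: [-0.5, -0.5, -0.8]
opening: 0.248
```

>>> apply_moves(increments=[[0.58,0,0,0,0],[0.58,0,0,0,0],[0.58,0,0,0,0],[0.58,-10,0,0,0],[0.58,-30,0,0,0],[0.58,-45,0,0,0],[0.58,-45,0,0,0],[0.58,-30,0,0,0],[0.58,0,0,0,0],[0.58,0,0,0,0]])

```text
t: 14.2
eef_pos: [462.0, -372.5, 185.1]
tcp_rot: [-0.964, 1.569, -0.815]
ft_force: [0.0, -0.4, -0.5]
opening: 0.42
```

```bash
python3 go.py 579 50.2 180 -8.6
```

```text
pos [ 462.  -372.5  185.1] open dir 8.53 tilt [ 0.001 -0.001 -1.   ] open mm 39.9 F [ 0.  -0.4 -0.5] t 14.2 j6 -0.94
turn 17.13 then shift (tool) [  4.7 435.4  52.5] | before-turn axes [  4.7 400.6 178.4]
```

>>> apply_moves(increments=[[0.58,0,40,17.8,0],[0.58,0,40,17.8,0],[0.58,0,40,17.8,0],[0.58,0,40,17.8,0],[0.58,0,40,17.8,0],[0.58,0,40,17.8,0],[0.58,0,40,17.8,0],[0.58,0,40,17.8,0],[0.58,0,40,17.8,0],[0.58,0,40.6,18.2,0]])

```text
t: 15.2
eef_pos: [578.6, 51.9, 182.8]
tcp_rot: [3.029, 1.568, -3.105]
ft_force: [0.6, -0.4, 0.4]
opening: 0.423
```

>>> apply_moves(increments=[[0.58,0,0,0,8],[0.58,0,0,0,8],[0.58,0,0,0,1.1],[0.58,0,0,0,0],[0.58,0,0,0,0]])

```text
t: 15.7
eef_pos: [578.8, 49.8, 183.6]
tcp_rot: [-2.946, 1.57, -3.094]
ft_force: [0.2, 0.2, -0.2]
opening: 0.418
```

```bash
python3 go.py 579 50.2 100 -8.6; python3 - <<'E'
from m import *
c=snap("scene");d=snap("top")
s1=cv2.resize(c["pixels"][200:270,270:350],None,fx=5,fy=5,interpolation=cv2.INTER_CUBIC)
s2=cv2.resize(c["pixels"][150:220,160:240],None,fx=5,fy=5,interpolation=cv2.INTER_CUBIC)
cv2.imwrite("pics/p9.png",cv2.cvtColor(np.hstack([s1,s2]),cv2.COLOR_RGB2BGR))
E
```

```text
pos [578.8  49.8 183.6] open dir -8.43 tilt [-0.001 -0.    -1.   ] open mm 39.7 F [ 0.2  0.2 -0.2] t 15.7 j6 0.12
turn 0.17 then shift (tool) [83.6  0.5  0.2] | before-turn axes [83.6  0.5  0.2]
```

View pics/p9.png

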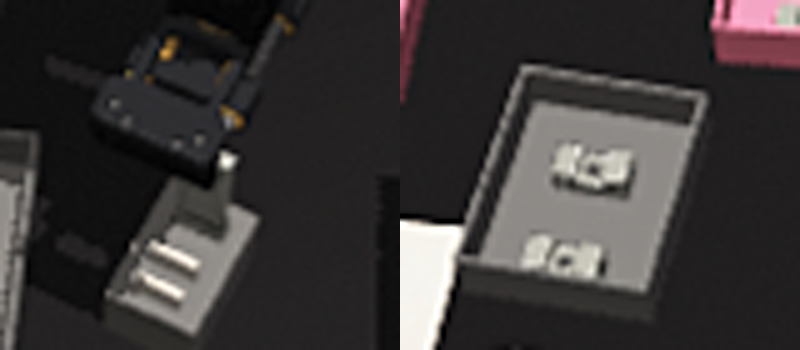

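The jaw lies flat in its bin at right (592,165), and the blade stands under the gripper. I'll go down and grasp.

>>> apply_moves(increments=[[0.58,15,0.5,0.2,0.2],[0.58,20,0,0,0],[0.58,20,0,0,0],[0.58,18,0,0,0],[0.58,10.6,0,0,0],[0.58,0,0,0,0],[0.58,0,0,0,0]])

```text
t: 16.5
eef_pos: [579.6, 50.4, 101.0]
tcp_rot: [-0.061, 1.57, -0.214]
ft_force: [0.4, 0.0, 0.5]
opening: 0.421
```

>>> apply_moves(increments=[[1,0,0,0,0],[1,0,0,0,0],[1,0,0,0,0],[1,0,0,0,0],[1,0,0,0,0],[1,0,0,0,0],[1,0,0,0,0]])

```text
t: 17.2
eef_pos: [579.4, 50.5, 100.7]
tcp_rot: [-0.21, 1.571, -0.363]
ft_force: [-1.5, 0.1, 3.7]
opening: 0.099
```

```bash
python3 go.py 579 50.2 100 -8.6;python3 -c "from h import *;print(status.state()['moment'])"
```

```text
pos [579.4  50.5 100.7] open dir -8.77 tilt [ 0. -0. -1.] open mm 9.4 F [-1.5  0.1  3.7] t 17.2 j6 0.13
turn -0.17 then shift (tool) [ 0.7 -0.4 -0.3] | before-turn axes [ 0.7 -0.4 -0.3]
[-0.01240518  0.15450345 -0.00539876]
```

>>> apply_moves(increments=[[1,-5,0,0,0],[1,-12,0,0,0],[1,-20,0,0,0],[1,-20,0,0,0],[1,-20,0,0,0],[1,-25,0,0,0],[1,-25,0,0,0],[1,0,0,0,0],[1,0,0,0,0]])

```text
t: 18.1
eef_pos: [579.1, 50.6, 227.7]
tcp_rot: [0.006, 1.57, -0.147]
ft_force: [-0.7, 0.3, -2.1]
opening: 0.108
```

```bash
python3 go.py 563 268.3 225 13
```

```text
pos [579.1  50.6 227.7] open dir -8.77 tilt [ 0.001 -0.    -1.   ] open mm 10.2 F [-0.7  0.3 -2.1] t 18.1 j6 0.13
turn -21.77 then shift (tool) [  2.7 215.8  33.3] | before-turn axes [  2.7 212.7 -49.1]
```

>>> apply_moves(increments=[[1,0,0,0,-7],[1,0,0,0,-7],[1,0,0,0,-7.8],[1,0,36,5.5,0],[1,0,36,5.5,0],[1,0,36,5.5,0],[1,0,36,5.5,0],[1,0,36,5.5,0],[1,2.5,35.8,5.8,0],[1,0,0,0,0]])

```text
t: 19.1
eef_pos: [561.8, 271.7, 222.9]
tcp_rot: [3.047, 1.568, -3.005]
ft_force: [0.2, 0.2, -2.6]
opening: 0.106
```

>>> apply_moves(increments=[[1,0,0,0,0],[1,0,0,0,0],[1,0,0,0,0]])

```text
t: 19.4
eef_pos: [563.2, 267.2, 224.7]
tcp_rot: [-2.736, 1.57, -2.51]
ft_force: [-1.3, 0.6, -1.3]
opening: 0.102
```

```bash
python3 go.py 563 268.3 225 13; python3 - <<'E'
from m import *
c=snap("scene");d=snap("top");p=status.state()["eef_pos"]
a=cv2.resize(c["pixels"][205:280,345:425],None,fx=8,fy=8,interpolation=cv2.INTER_CUBIC)
cv2.imwrite("pics/p10.png",cv2.cvtColor(a,cv2.COLOR_RGB2BGR))
f=lambda q:((q-[345,205]+.5)*8-.5).round()
th=np.radians(13);ex=np.array([np.cos(th),np.sin(th),0]);ey=np.array([-np.sin(th),np.cos(th),0])
for h in (-92.7,-37.7):
  print(h,[f(px(c,p+[0,0,h]+5*ex+k*ey)).tolist() for k in(-15,0,15)])
print("slot",f(px(c,[563,268.3,110])), p)
E
```

```text
pos [563.2 267.2 224.7] open dir 12.96 tilt [-0.001 -0.    -1.   ] open mm 9.7 F [-1.3  0.6 -1.3] t 19.4 j6 0.11
turn -0.04 then shift (tool) [-0.3  1.1  0. ] | before-turn axes [-0.3  1.1  0. ]
-92.7 [[287.0, 346.0], [328.0, 350.0], [371.0, 353.0]]
-37.7 [[314.0, 274.0], [357.0, 277.0], [401.0, 281.0]]
slot [320. 365.] [563.32463811 267.41173059 225.00096234]
```

View pics/p10.png

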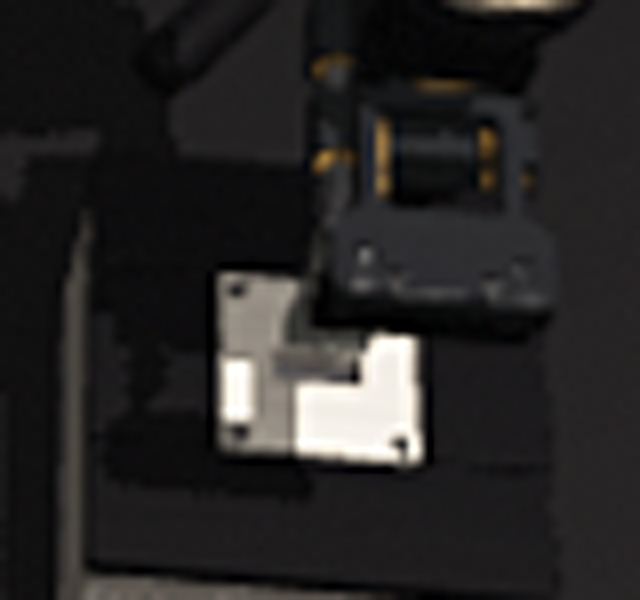

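The blade hangs over the slot: the foot's left corner is near (288,343) and the slot spans about (275..360, 350..380). I'll lower it to just above the mouth and compare closely.

>>> apply_moves(increments=[[1,10,0.9,0,0],[1,6.7,0,0,0],[1,0,0,0,0],[1,0,0,0,0],[1,0,0,0,0]])

```text
t: 20.0
eef_pos: [563.0, 269.2, 208.4]
tcp_rot: [-0.356, 1.571, -0.129]
ft_force: [-0.8, -0.7, -1.7]
opening: 0.105
```

```bash
python3 go.py 563.3 268.3 205 13; python3 - <<'E'
from m import *
p=status.state()["eef_pos"]
o=[365,235];k=16
c=snap("scene");ims=[c["pixels"].astype(float)]+[snap("scene")["pixels"].astype(float) for _ in range(5)]
im=np.mean(ims,0)[o[1]:o[1]+30,o[0]:o[0]+40]
a=cv2.resize(255*(np.clip(im/255,0,1))**.55,None,fx=k,fy=k,interpolation=cv2.INTER_CUBIC).clip(0,255).astype(np.uint8)
cv2.imwrite("pics/p11.png",cv2.cvtColor(a,cv2.COLOR_RGB2BGR))
f=lambda q:((q-o+.5)*k-.5).round().tolist()
th=np.radians(13);ex=np.array([np.cos(th),np.sin(th),0]);ey=np.array([-np.sin(th),np.cos(th),0])
print("foot",[f(px(c,p+[0,0,-92.7]+5*ex+k_*ey)) for k_ in(-15,15)])
s0=np.array([563.3,268.3,110])
print("slot",[f(px(c,s0+a_*ex+b*ey)) for a_,b in((-6,-16),(-6,16),(6,16),(6,-16))],"per 1mm ex,ey",(np.array(f(px(c,s0+20*ex)))-f(px(c,s0)))/20,(np.array(f(px(c,s0+20*ey)))-f(px(c,s0)))/20)
E
```

```text
pos [563.  269.2 208.4] open dir 13.03 tilt [ 0. -0. -1.] open mm 10.0 F [-0.8 -0.7 -1.7] t 20.0 j6 0.11
turn 0.03 then shift (tool) [ 3.4 -1.   0.1] | before-turn axes [ 3.4 -1.   0.1]
foot [[248.0, 256.0], [414.0, 270.0]]
slot [[232.0, 216.0], [408.0, 230.0], [409.0, 289.0], [232.0, 275.0]] per 1mm ex,ey [0.05 5.  ] [5.5 0.5]
```

View pics/p11.png

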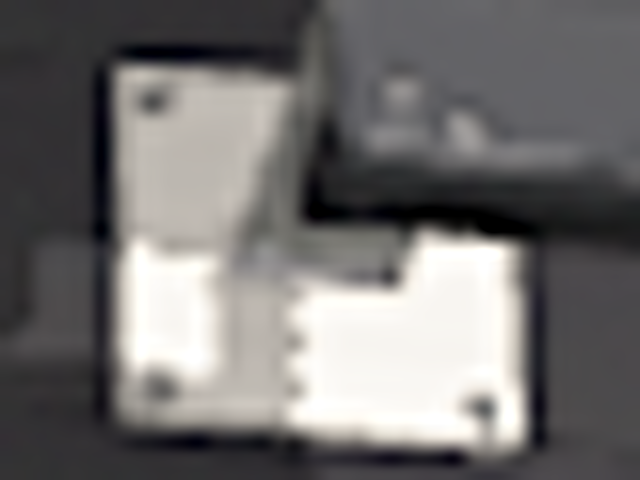

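```bash
python3 - <<'E'
from m import *
P=[];I=[]
for _ in range(6):
    c=snap("scene");I.append(c["pixels"].mean(2));P.append(status.state()["eef_pos"])
P=np.array(P);print(P.round(1).tolist());p=P.mean(0)
im=np.mean(I,0);print("cols 375..395");
for r in range(240,256): print(r,im[r,375:396].astype(int))
th=np.radians(13);ex=np.array([np.cos(th),np.sin(th),0]);ey=np.array([-np.sin(th),np.cos(th),0])
for e in(-15,15): print("blade edge",e,[px(c,p+[0,0,h]+5*ex+e*ey).tolist() for h in(-92.7,-70,-50)])
E
```

```text
[[562.9, 269.2, 208.4], [562.9, 269.2, 208.3], [562.9, 269.2, 208.3], [562.9, 269.2, 208.4], [562.9, 269.2, 208.3], [562.9, 269.2, 208.3]]
cols 375..395
240 [ 85 126 140 130 127 130 129 115  63  56  32  33  47  41  86  94  56  42
  46  47  47]
241 [ 78 135 146 145 145 145 151 115  56  48  27  33  47  36  69  72  48  42
  39  37  44]
242 [130 143 144 142 143 145 153  92  40  33  12  32  47  45  57  56  48  41
  86  65  36]
243 [142 140 139 139 140 144 141  79  42  24   3  22  42  78  82  72  61  48
  86  94  53]
244 [139 138 138 138 139 145 110  59  36  13   4  13  26  50  49  44  49  57
  69  80  75]
245 [140 139 139 139 142 136  77  50  35   5   7  11  15  15  13  15  24  34
  37  36  44]
246 [139 139 139 140 145 121  60  53  33   2   5   8   9  10  10  10  10  10
  10   9  10]
247 [141 141 141 143 149 105  53  58  31   0   3   7  10   6   4   5   4   4
   5   6   8]
248 [142 143 144 136 129  76  48  61  31   0   0   0   2   0   0   0   0   0
   0   0   0]
249 [135 137 139 128 101  55  48  58  51  46  47  44  42  43  36  16  82  57
  22  25   0]
250 [122 124 129 128  97  62  79  68  53  54  65  68  68  68  60  75 211 235
 229 231 239]
251 [231 235 244 181  95  78  91  84  74  70  73  77  78  75  53 149 245 250
 247 249 254]
252 [245 248 224 148 112 107 106  97 129 144 122  90  68  64  35 186 244 242
 239 240 250]
253 [240 242 237 170 128 133 133 124 131 217 237 231 228 223 211 234 241 238
 237 238 247]
254 [240 241 250 196 131 139 140 133 212 250 248 246 246 245 243 241 238 237
 237 238 245]
255 [239 239 248 191 126 135 136 130 174 237 242 239 238 239 239 238 238 238
 237 238 245]
blade edge -15 [[380.0, 250.5], [381.4, 246.9], [382.6, 243.7]]
blade edge 15 [[390.4, 251.4], [391.9, 247.8], [393.3, 244.6]]
```

>>> apply_moves(increments=[[1,0,-0.7,0.3,0],[1,0,0,0,0],[1,3,0,0,0],[1,2,0,0,0],[1,1,0,0,0],[1,1,0,0,0],[1,0,0,0,0],[1,0,0,0,0]])

```text
t: 21.4
eef_pos: [563.4, 268.6, 201.3]
tcp_rot: [-1.687, 1.571, -1.46]
ft_force: [0.8, -0.9, -1.7]
opening: 0.102
```

>>> apply_moves(increments=[[1,1,0,0,0],[1,1,0,0,0],[1,0,0,0,0]])

```text
t: 21.7
eef_pos: [563.3, 268.5, 199.2]
tcp_rot: [-2.416, 1.571, -2.188]
ft_force: [-0.5, 0.4, -1.7]
opening: 0.1
```

>>> apply_moves(increments=[[1,1,0,0,0],[1,1,0,0,0],[1,0,0,0,0]])

```text
t: 22.0
eef_pos: [563.3, 268.5, 197.1]
tcp_rot: [-2.81, 1.57, -2.583]
ft_force: [0.2, -0.3, -2.1]
opening: 0.108
```

It went in with no contact force. I'll continue down.

>>> apply_moves(increments=[[1,2,0,0,0],[1,2,0,0,0],[1,3,0,0,0],[1,3,0,0,0],[1,0,0,0,0]])

```text
t: 22.5
eef_pos: [563.1, 268.5, 186.7]
tcp_rot: [-2.941, 1.57, -2.713]
ft_force: [0.5, -0.3, -1.7]
opening: 0.102
```

>>> apply_moves(increments=[[1,3,0,0,0],[1,4,0,0,0],[1,4,0,0,0],[1,4,0,0,0],[1,4,0,0,0],[1,4,0,0,0],[1,3,0,0,0],[1,0,0,0,0],[1,0,0,0,0]])

```text
t: 23.4
eef_pos: [563.4, 268.6, 161.3]
tcp_rot: [-1.557, 1.571, -1.329]
ft_force: [-0.6, -0.0, -1.4]
opening: 0.103
```

```bash
python3 go.py 563.3 268.4 147.7 13
```

```text
pos [563.4 268.6 161.3] open dir 13.03 tilt [ 0. -0. -1.] open mm 9.8 F [-0.6 -0.  -1.4] t 23.4 j6 0.11
turn 0.03 then shift (tool) [13.6 -0.1 -0.1] | before-turn axes [13.6 -0.1 -0.1]
```

>>> apply_moves(increments=[[1,3,0,0,0],[1,4,0,0,0],[1,4,0,0,0],[1,2.6,0,0,0],[1,0,0,0,0],[1,0,0,0,0],[1,0,0,0,0]])

```text
t: 24.1
eef_pos: [563.4, 268.6, 147.8]
tcp_rot: [-0.255, 1.571, -0.027]
ft_force: [0.4, 0.4, -1.8]
opening: 0.104
```

```bash
python3 go.py 563.3 268.4 147.7 13; python3 - <<'E'
from m import *
p=status.state()["eef_pos"];o=[350,225];k=10
c=snap("scene");d=snap("top")
g=lambda im:cv2.resize(255*(im/255.)**.5,None,fx=k,fy=k,interpolation=cv2.INTER_CUBIC).clip(0,255).astype(np.uint8)
a=np.hstack([g(c["pixels"][225:270,365:405]),g(d["pixels"][170:215,150:190])])
cv2.imwrite("pics/p12.png",cv2.cvtColor(a,cv2.COLOR_RGB2BGR))
im=c["pixels"].mean(2)
for r in range(236,258): print(r,im[r,376:396].astype(int))
E
```

```text
pos [563.4 268.6 147.8] open dir 13.03 tilt [ 0. -0. -1.] open mm 9.9 F [ 0.4  0.4 -1.8] t 24.1 j6 0.11
turn 0.03 then shift (tool) [ 0.1 -0.2 -0.2] | before-turn axes [ 0.1 -0.2 -0.2]
236 [12 13 11 16 44 47 29 20 14 40 44 70 54 25 21 20 36 43 43 27]
237 [ 10  11   9  11  30  41  26  16  12  39  42 127  96  41  41  43  48  51
  51  45]
238 [  0   3   3   4  65  65  58  44  20  39  42 120  83  27  35  38  39  43
  44  46]
239 [86 90 50 22 63 61 61 49 17 38 44 82 49 10 16 20 21 24 25 25]
240 [127 144  92  22  24  40  55  49  18  36  42  82  49   8  15  17  15  16
  16  14]
241 [135 149 134 122  78  42  54  55  22  35  41 130  85   7  17  17  18  17
  16  15]
242 [143 145 147 153 124  66  54  50  17  36  40 153  99   1   9  11   9   8
   4   3]
243 [140 140 140 144 128  71  52  43  12  35  44  95  56   0   5   3   0   7
  27  33]
244 [138 138 139 142 124  69  52  53  24  38  45  34   9   0   1   0   0 141
 232 250]
245 [139 140 140 144 127  73  50  53  44  45  48  43  30  26  29  18  11 193
 249 253]
246 [139 139 139 147 110  54  43  48  48  48  49  49  47  46  47  41  32 114
 137 136]

[... 256 characters left out ...]
 47]
250 [140 143 139  75  22  28  43  46  50  38  40  46  47  48  47  48  47  47
  49  47]
251 [140 143 140  74  15  25  44  45  99  98  59  46  48  48  46  48  46  47
  47  48]
252 [136 138 134 115  55  23  43  44  77  75  52  46  46  40  44  48  49  47
  48  47]
253 [123 125 129 121  57  13  42  47  56  55  48  40  54  66  43  40  46  47
  47  47]
254 [232 234 247 163  26   6  37  52  77  78  66  49  74 107  65  39  45  45
  45  47]
255 [244 247 255 175   0   3  21  31  46  48  55  60  72  89  78  73  72  68
  67  54]
256 [244 246 247 135   0   3  10  16  13  16  27  36  37  37  42  48  46  42
  40  32]
257 [246 251 216  80   0   2  10  12   9   8   7   9   6   8   9  10  11  11
  13  14]
```

View pics/p12.png

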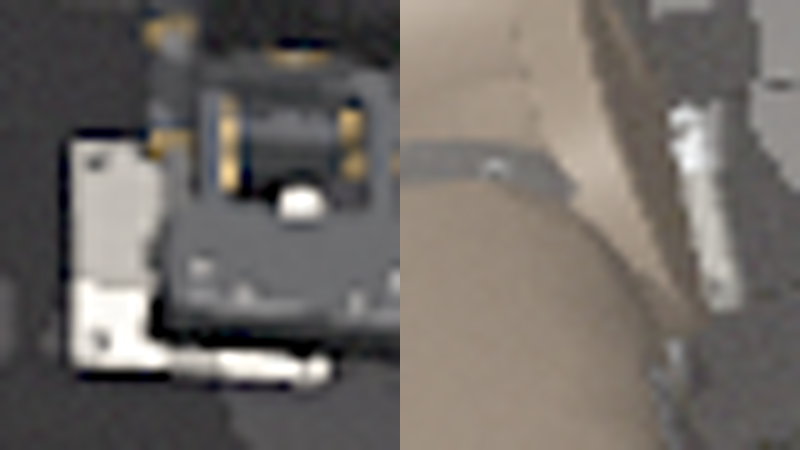

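Left view: the gripper body hides the line and the slot, and only the blade's top shows, at (300,203). Nothing in the picture contradicts the expected pose. By kinematics, the TCP was 100.7 at the grasp with the line at 63, so at TCP 147.8 the line is at 110.1. There is no contact force and no sign of slip. I'm handing in.

```bash
python3 -c "
from h import *
env.job_done(); s=status.state(); print(s['t'],s['eef_pos'],s['ft_force'],s['opening'])"
```

```text
the job is handed in; nothing more can be done
the job is handed in; nothing more can be done
```

I handed the job in at about 24 s of the 64 s, with the blade held in the guard window slot. I could not confirm by picture that the dark line is level with the window.

- **Sorting:** The steel weight stands upright in the weight bin, and the clamp jaw lies flat in the grey jaw bin. Later pictures confirmed both. The jaw was let go about 5 mm above the bin floor.
- **Blade:** It went foot first through the slot with no noticeable contact force. It is held upright at an opening of about 10 mm.
- **Line height:** By arm position the line is at 110.1 mm against the window's 110 mm, and the foot is about 45 mm above the inside floor. This assumes the blade did not slip in the grip. I saw no sign of slip, but in the last picture the gripper body hid the line and the slot.
- **Other checks:** The two cameras disagreed by about 4–6 mm in x on most points, so I used the mean, which matched where things were gripped. I did not compare every bystander before and after, but no move showed an unexpected force.
- **After hand-in:** The interface accepted the hand-in but returned no final state reading.

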